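Turn the sprung crock cap to its pour hole

TASK

The round white crock has a turning wooden cap with one window. Turn the cap until its window stands over the big pour hole, at the broad lip, and the cap has clicked up into its stop there by itself. The cap also catches in a stop at each narrow lip and must be pushed down, gently, to pass it; leave the black cup, the small glass and the tape roll beside the crock where they stand.

Things in the scene. Friction and masses are not known exactly. Their poses are not given: they have to be found in the camera images.
- crock: White round crock, 152 mm across, rim 75 mm high, fixed to the worktop. Origin: centre of its underside, on the cap's turning axis; z up; +x points to the broad pour lip (46 mm wide, out to 93 mm from the axis). Two narrow lips (16 mm wide) stand 60 degrees either side of it. Its deck, seen through the cap's window, is 60 mm above the worktop. It may stand at any yaw.
- cap: Wooden disc on a spring, 137 mm across, turning either way about the crock's axis. Origin on that axis; +x points to its window. Starts low between stops, window 83 to 180 degrees from the broad lip, to either side, so a narrow lip's stop lies on the way whichever way it goes (it turns freely by the shorter way; end stops lie beyond). More than 40 N from the robot on it breaks it.
- window (a point): Middle of the cap's window (40 degree slot, 30 to 64 mm off the axis) on the cap's top, 50 mm from the axis. Between stops the cap's top is 75 to 77 mm above the worktop, level with the rim, and turns with 3 to 15 N at the bay. At a stop, if nothing presses on it, it springs up 8 mm (top at 83 mm) and is caught: 2 degrees of play, gives 8 degrees to a 12 N push, springs back.
- thumb_bay (a point): Point on the cap's top in the middle of the thumb bay, 45 mm from the axis, opposite the window. The bay lies between two upright parallel walls along the radius: 26 to 60 mm off the axis, 6 mm thick, 22 mm high above the cap's top, 46 mm clear between them; flat floor, open outwards, inwards and above. Shut fingers fit in and can press the floor or push either wall round the axis.
- pour_hole (a point): Middle of the big pour hole (36 degree slot) in the crock's deck at the broad lip, 50 mm from the axis, 60 mm above the worktop. One of the cap's three stops is here (window over it).
- sift_left (a point): Middle of the small sift holes at the narrow lip 60 degrees anticlockwise (from above) of the broad lip, 50 mm from the axis, 60 mm above the worktop. A stop: to turn a caught cap out of it, press the cap down at least 8 mm (about 7 N to start, 10 N at 8 mm; bottoms at 12 mm, 12 N) and keep it down until it has turned 10 degrees. A pressed cap cannot spring up.
- sift_right (a point): The same sift holes and stop at the narrow lip 60 degrees clockwise of the broad lip.
- black_cup: Loose black tumbler, 60 mm across, 58 mm high, between robot and crock; leave it. Origin: centre of its underside.
- glass_cup: Loose small drinking glass, 58 mm across, 70 mm high, behind the crock; leave it. Origin: centre of its underside.
- tape_roll: Loose tan roll, 92 mm across, 48 mm high, behind the crock; leave it. Origin: centre of its underside.

How it is judged:
By the outcome, as a careful person would: the job done as asked, in the order asked, and still so for the second after the job is handed in, with the robot touching nothing.
It also fails if it takes over 51 s, if anything falls off the work surface, if the arm or the gripper's body presses on something with over 40 N, if the wrist force passes 120 N, or if a joint passes its speed limit or range.

ROBOT

A 6-joint arm with a two-finger parallel gripper is mounted at the origin on a cart in front of the work surface, level with it; the furniture and walls round the work are solid. World frame = base frame: x ahead of the robot, y to its left, z up, the work surface at z = 0. Lengths are in m, angles in rad, forces in N, time in s.
With the tool pointing down it reaches from about 0.35 to 0.875 m from the base axis. Payload 4.2 kg.
Tool frame: the origin (TCP) lies at the very end of the fingers, on their centre line; the grasp point (between the pads) lies 19 mm behind it; z points along the fingers, y is the direction in which the jaws open and shut (so a half turn about z gives the same grasp; the last joint's range is limited). The gripper opens to 85 mm and grips with 20 to 120 N. Pads are 22 mm wide; open, the fingers measure 114 mm over their backs; the gripper's body (76 mm by 85 mm) begins 54 mm behind the grasp point. The pads swing forward as they close: fully open they stand 13 mm farther back than shut.
Start: joints at [-0.884, 0.385, 0.008, 0, -1.194, -0.259], TCP at [0.259, -0.569, 0.231] pointing down, gripper open.
Joint ranges: [-3.14, 3.14], [-1.21, 2.06], [-1.07, 1.41], [-3.16, 2.05], [-2.99, -0.16], [-3.1, 3.1]. Speed limits (rad/s): [2.79, 2.79, 3.14, 3.14, 3.14, 3.14].

INTERFACE

Orientations are given as a rotation vector (axis times angle).
In Python, from station import ctrl, get_image, camera_model, workorder gives the robot as it stands.
- The arm moves only by the shell command python3 -m jog 'ROWS'. ROWS is JSON, a list of rows, each an object with "dp": the shift along the tool's x, y, z in m, a list of three; "angular": the turn, a rotation vector about the tool's x, y, z in degrees, a list of three; "claw": the finger opening in m, from 0 to 0.0854. In form: [{"dp": [x, y, z], "angular": [rx, ry, rz], "claw": claw}, ...]. A call has 1 to 5 rows; each row is the pose to reach, as a shift and turn from the pose commanded when the call began, along the tool's axes at that moment; what a row does not reach only later rows make up. A row lasts 1/8 s, in which the tool goes at most 62.5 mm and 10.7 degrees, less where a joint would pass 70% of its speed; a pose out of reach is approached as far as the arm can. A call with a gripper value outside its range is refused whole. The fingers move at their own pace and stop on an object; the grip force is fixed at half the most. Time passes only in rows, so rows that repeat a pose let the fingers close. It gives the time, the measured TCP pose, the force and the opening at its end, in the units of the state.
- ctrl.get_state(): the state, without advancing time (a new reading comes with each control period).
- get_image(name): name is "side" or "top"; returns the picture (400x640x3 uint8, red, green, blue); there is no depth.
- camera_model(name): a dict with "intrinsics" (3x3 intrinsics, pixels), "dist_coeffs" ([k1, k2, p1, p2, k3] as OpenCV has them; the pictures are not rectified), "xyz" and "rotation" of the camera in the world. Camera axes: x right, y up, looking along -z (the intrinsics and any distortion apply to the point x, -y, -z); pixel columns grow to the right and rows downward; lengths in m; the calibration is good to about 2 mm. A picture is of the moment at which its call begins. camera_model takes no time and is no camera call.
- workorder.hand_in(): hands the job in, once; it reports no verdict.
The state is a dict: "time_s": time; "qpos": joint angles; "joint_vel": joint speeds; "joint_efforts": joint torques, N m; "eef_pos": TCP position; "tcp_rot": TCP orientation; "ft_force": force on the tool from outside, world axes, zero at the start; "torque": the same for the moment, N m; "finger_gap": finger opening in m.
Only numpy, scipy, OpenCV 4.12 (cv2) and the standard library are available. Lean on these libraries where they do the work, as an engineer would, in place of code of your own. Each camera call takes 0.05 s, during which the arm holds its last target.

## Working session

There is one attempt and no reset: what is moved stays moved. The work goes in short steps, Python scripts to look and compute and a shell command to move; the robot and the scene stay as the last step left them, time stands still between calls to the robot, and variables do not carry over. Pictures are saved under pics/ and viewed, and the job is handed in when it is done.

```bash
ls; mkdir -p pics; python3 - <<'E'
from station import ctrl,get_image,camera_model
import cv2
for n in("side","top"):
    im=get_image(n); cv2.imwrite(f"pics/{n}0.png",im[:,:,::-1])
    print(n,camera_model(n))
print(ctrl.get_state())
E
```

```text
pics
side {'intrinsics': array([[496.91801152,   0.        , 322.00643504],
       [  0.        , 496.91801152, 199.45783961],
       [  0.        ,   0.        ,   1.        ]]), 'dist_coeffs': array([-0.15941315,  0.        ,  0.        ,  0.        ,  0.        ]), 'xyz': array([0.30791055, 0.99847216, 0.9175659 ]), 'rotation': array([ 0.12770111, -1.25377702, -2.71543388])}
top {'intrinsics': array([[438.10815955,   0.        , 318.56879482],
       [  0.        , 438.10815955, 199.32986832],
       [  0.        ,   0.        ,   1.        ]]), 'dist_coeffs': array([0.00869795, 0.        , 0.        , 0.        , 0.        ]), 'xyz': array([0.42287085, 0.045647  , 0.91596284]), 'rotation': array([ 0.06816532, -0.09534049, -1.57873142])}
{'time_s': 0.1, 'qpos': array([-8.84397966e-01,  3.85493889e-01,  6.76430624e-03, -3.95990666e-04,
       -1.19399882e+00, -2.58604546e-01]), 'joint_vel': array([-0.00167005, -0.0021953 ,  0.00101601,  0.00135439,  0.00098017,
        0.00086515]), 'joint_efforts': array([-4.40943277e-04, -3.93318665e+01,  1.88930386e+01,  4.19798434e+00,
       -2.62128699e-03, -2.35653161e-06]), 'eef_pos': array([ 0.25908649, -0.56820427,  0.23032888]), 'tcp_rot': array([ 6.66523084e-01, -3.06950765e+00, -2.96498680e-03]), 'ft_force': array([-0.14628289, -0.2858648 ,  0.2216161 ]), 'torque': array([ 0.01704743,  0.00500963, -0.05534655]), 'finger_gap': 0.08555168793114218}
```

View pics/side0.png

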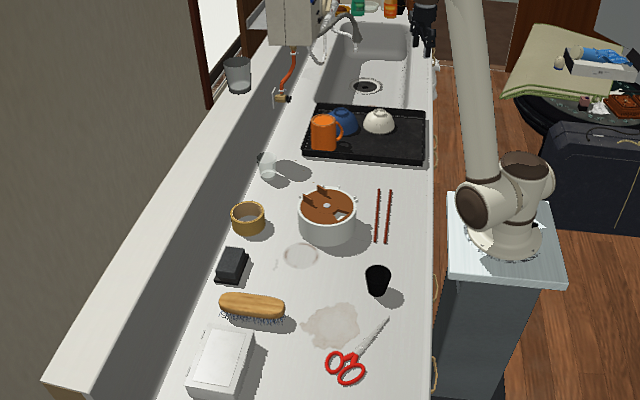

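View pics/top0.png

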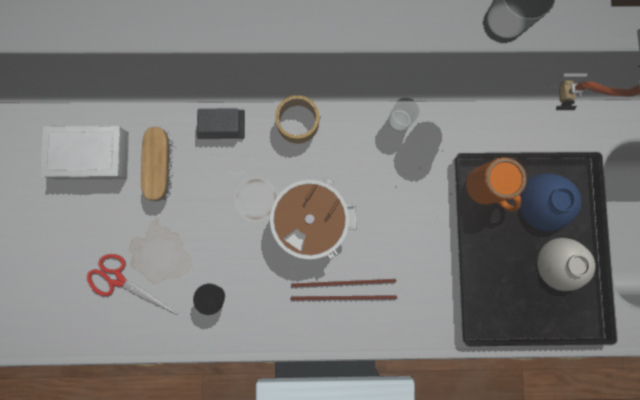

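```bash
python3 - <<'E'
import cv2
t=cv2.imread("pics/top0.png")[165:275,255:375]; s=cv2.imread("pics/side0.png")[170:260,280:375]
cv2.imwrite("pics/topc.png",cv2.resize(t,None,fx=5,fy=5,interpolation=cv2.INTER_CUBIC))
cv2.imwrite("pics/sidec.png",cv2.resize(s,None,fx=6,fy=6,interpolation=cv2.INTER_CUBIC))
E
```

```text
(no output)
```

View pics/topc.png

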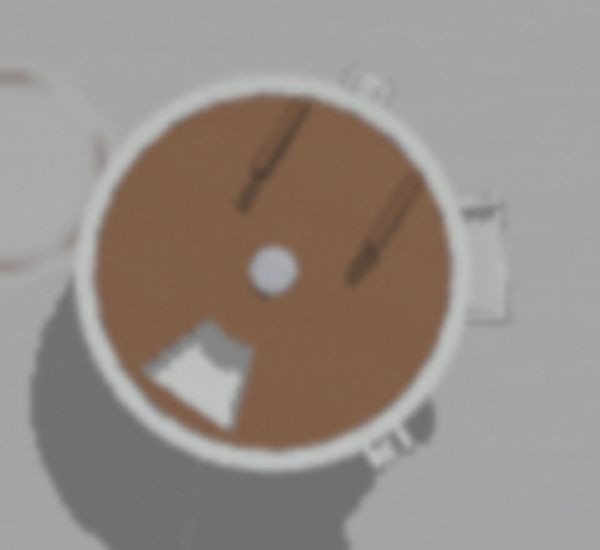

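View pics/sidec.png

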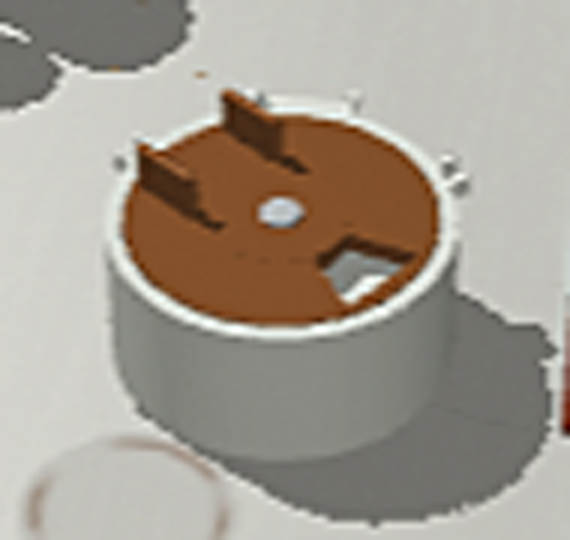

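```bash
cat > h.py <<'E'
import numpy as np,cv2
from scipy.spatial.transform import Rotation as R
from scipy.optimize import least_squares
from station import ctrl,get_image,camera_model
def cast(n,px,z):
    m=camera_model(n); px=np.float64(px).reshape(-1,1,2)
    u=cv2.undistortPoints(px,m['intrinsics'],m['dist_coeffs']).reshape(-1,2)
    d=np.c_[u[:,0],-u[:,1],-np.ones(len(u))]@R.from_rotvec(m['rotation']).as_matrix().T
    o=m['xyz']; return o+d*((z-o[2])/d[:,2])[:,None]
def proj(n,P):
    m=camera_model(n); p=(np.float64(P).reshape(-1,3)-m['xyz'])@R.from_rotvec(m['rotation']).as_matrix()
    p=p*[1,-1,-1]
    return cv2.projectPoints(p,np.zeros(3),np.zeros(3),m['intrinsics'],m['dist_coeffs'])[0].reshape(-1,2)
def circ(P):
    return least_squares(lambda q:np.hypot(P[:,0]-q[0],P[:,1]-q[1])-q[2],[*P[:,:2].mean(0),.07],loss='soft_l1',f_scale=.001).x
def brown(im,box):
    h=cv2.cvtColor(im,cv2.COLOR_RGB2HSV); m=cv2.inRange(h,(3,90,40),(20,255,255))
    k=np.zeros_like(m); x0,y0,x1,y1=box; k[y0:y1,x0:x1]=m[y0:y1,x0:x1]; return k
E
python3 - <<'E'
from h import *
for n,box in(("top",(265,175,350,260)),("side",(290,175,360,250))):
    im=cv2.imread(f"pics/{n}0.png")[:,:,::-1].copy()
    m=brown(im,box); c=max(cv2.findContours(m,cv2.RETR_EXTERNAL,cv2.CHAIN_APPROX_NONE)[0],key=len)
    h=cv2.convexHull(c).reshape(-1,2)
    P=cast(n,c.reshape(-1,2),.076); print(n,circ(P))
    cs=cv2.findContours(m,cv2.RETR_CCOMP,cv2.CHAIN_APPROX_NONE)[0]
    for q in cs:
        if 10<len(q)<120: print(len(q),q.reshape(-1,2).mean(0),cast(n,q.reshape(-1,2).mean(0),.076))
# lip
L=cast("top",[(355,205),(356.4,229),(348,206),(348.6,229.3)],.075);print(L)
N=cast("top",[(255+368/5,165+80/5),(255+392/5,165+450/5)],.075);print(N)
W=cast("top",np.array([(145,368),(210,320),(252,348),(232,430)])/5+[255,165],.076);print(W)
K=cast("top",[(255+272/5,165+270/5)],.08);print(K)
# objects
print(cast("top",[(209,299)],.058),cast("top",[(297,118)],.048),cast("top",[(400,120)],.0))
E
```

```text
top [0.47392609 0.04872166 0.06511479]
34 [309.05882353 218.55882353] [[0.47352125 0.04929347 0.076     ]]
side [0.47338951 0.04629204 0.06723236]
29 [339.79310345 215.10344828] [[0.4335472  0.07774257 0.076     ]]
20 [326.05 205.  ] [[0.47413222 0.04470229 0.076     ]]
[[ 0.49894308 -0.03956923  0.075     ]
 [ 0.45267555 -0.041376    0.075     ]
 [ 0.49712597 -0.0260085   0.075     ]
 [ 0.45224644 -0.02637844  0.075     ]]
[[0.54612769 0.01081513 0.075     ]
 [0.40364592 0.00348603 0.075     ]]
[[0.43571771 0.09738582 0.076     ]
 [0.45375201 0.07251458 0.076     ]
 [0.44291208 0.05653207 0.076     ]
 [0.41187634 0.06436577 0.076     ]]
[[0.47243101 0.0486318  0.08      ]]
[[0.32236418 0.24205384 0.058     ]] [[0.67967411 0.07220818 0.048     ]] [[ 0.68821765 -0.14744917  0.        ]]
```

```bash
cat >> h.py <<'E'
C=np.array([.4735,.0478])
def need(th,r,z):
    """shift in tool axes to bring TCP to polar (th deg,r) about C at height z, tool y tangential CCW"""
    s=ctrl.get_state(); M=R.from_rotvec(s['tcp_rot']).as_matrix()
    t=np.radians(th); p=np.r_[C+r*np.array([np.cos(t),np.sin(t)]),z]
    yt=np.array([-np.sin(t),np.cos(t),0]); zt=np.array([0,0,-1.]); G=np.c_[np.cross(yt,zt),yt,zt]
    print('t',round(s['time_s'],2),'dp',np.round(M.T@(p-s['eef_pos']),4),'ang',np.round(R.from_matrix(M.T@G).as_rotvec(degrees=True),2),'F',np.round(s['ft_force'],1),'gap',round(s['finger_gap'],4))
def st():
    s=ctrl.get_state(); d=s['eef_pos'][:2]-C; M=R.from_rotvec(s['tcp_rot']).as_matrix()
    a=np.arctan2(d[1],d[0]); f=s['ft_force']
    print('t',round(s['time_s'],2),'th',round(np.degrees(a),1),'yt-90',round(np.degrees(np.arctan2(M[1,1],M[0,1]))-90,1),'r',round(np.hypot(*d)*1e3,1),'z',round(s['eef_pos'][2]*1e3,1),'Frad',round(f[0]*np.cos(a)+f[1]*np.sin(a),1),'Ftan',round(-f[0]*np.sin(a)+f[1]*np.cos(a),1),'Fz',round(f[2],1))
E
python3 -c "
from h import *
need(-34,.045,.23)"
python3 -m jog '[{"dp":[-0.06,0.054,0],"angular":[0,0,8],"claw":0},{"dp":[-0.1,0.09,0],"angular":[0,0,16],"claw":0},{"dp":[-0.14,0.127,0],"angular":[0,0,24],"claw":0},{"dp":[-0.18,0.165,0],"angular":[0,0,32],"claw":0},{"dp":[-0.22,0.2,0],"angular":[0,0,40],"claw":0}]'
python3 -c "
from h import *
need(-34,.045,.16)"
```

```text
t 0.1 dp [-0.4741  0.4332  0.0011] ang [ 0.1  -0.06 58.5 ] F [-0.1 -0.3  0.2] gap 0.0856
time_s: 0.72
eef_pos: [0.3767, -0.2934, 0.2312]
tcp_rot: [-0.43, -3.112, -0.0]
ft_force: [0.4, 0.0, 0.1]
finger_gap: 0.0003
t 0.72 dp [-0.0434  0.3406  0.0712] ang [ 1.000e-02 -2.000e-02  1.826e+01] F [0.4 0.  0.1] gap 0.0003
```

```bash

python3 -m jog '[{"dp":[0,0.05,0],"angular":[0,0,4],"claw":0},{"dp":[-0.01,0.1,0],"angular":[0,0,8],"claw":0},{"dp":[-0.015,0.15,0],"angular":[0,0,12],"claw":0},{"dp":[-0.025,0.2,0],"angular":[0,0,16],"claw":0},{"dp":[-0.03,0.25,0],"angular":[0,0,18],"claw":0}]'
python3 -c "
from h import *
need(-34,.045,.16)"
```

```text
time_s: 1.35
eef_pos: [0.4725, -0.0608, 0.2311]
tcp_rot: [-0.907, -3.008, 0.0]
ft_force: [0.5, -0.3, -0.3]
finger_gap: 0.0
t 1.35 dp [0.0142 0.0907 0.0711] ang [-0.01 -0.01  0.44] F [ 0.5 -0.3 -0.3] gap 0.0
```

```bash

python3 -m jog '[{"dp":[0.007,0.045,0.03],"angular":[0,0,0.4],"claw":0},{"dp":[0.014,0.0907,0.05],"angular":[0,0,0.4],"claw":0},{"dp":[0.014,0.0907,0.071],"angular":[0,0,0.4],"claw":0},{"dp":[0.014,0.0907,0.091],"angular":[0,0,0.4],"claw":0},{"dp":[0.014,0.0907,0.101],"angular":[0,0,0.4],"claw":0}]'
python3 - <<'E'
from h import *
need(-34,.045,.1)
for n in("side","top"):
    im=get_image(n); cv2.imwrite(f"pics/{n}1.png",im[:,:,::-1])
t=cv2.imread("pics/top1.png")[165:275,255:375]; s=cv2.imread("pics/side1.png")[150:260,270:385]
cv2.imwrite("pics/c1.png",np.hstack([cv2.resize(t,(400,400),interpolation=cv2.INTER_CUBIC),cv2.resize(s,(400,400),interpolation=cv2.INTER_CUBIC)]))
E
```

```text
time_s: 1.98
eef_pos: [0.5098, 0.0208, 0.1289]
tcp_rot: [-0.915, -3.003, 0.002]
ft_force: [0.2, -1.0, -0.3]
finger_gap: 0.0003
t 1.98 dp [0.0001 0.0022 0.0289] ang [-0.12 -0.1   0.11] F [ 0.2 -1.  -0.3] gap 0.0003
```

View pics/c1.png

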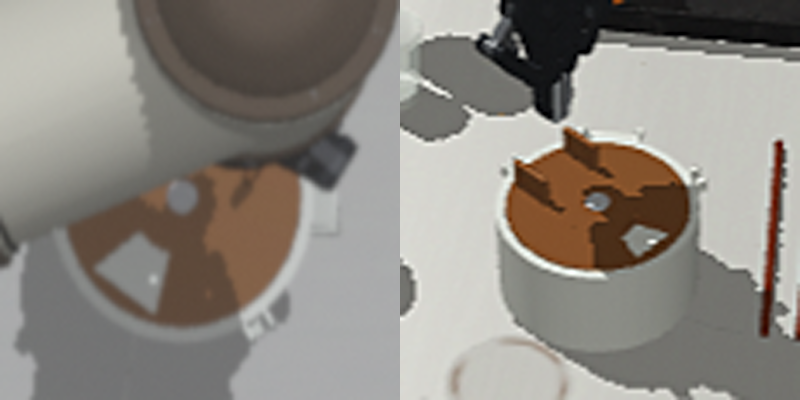

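```bash
python3 - <<'E'
from h import *
s=ctrl.get_state(); a=np.radians(-34); u=np.array([np.cos(a),np.sin(a)]);v=np.array([-u[1],u[0]])
def cr(p): return np.round((p-[270,150])*[400/115,400/110]+[400,0])
print('tcp',cr(proj("side",s['eef_pos'])))
for l in(26,-26):
  print(l,[cr(proj("side",np.r_[C+u*r+v*l,.098])) for r in(.026,.060) for l in [l*1e-3]])
E
```

```text
tcp [[552. 116.]]Traceback (most recent call last):
  File "<stdin>", line 6, in <module>
UnboundLocalError: cannot access local variable 'l' where it is not associated with a value
```

```bash
python3 - <<'E'
from h import *
a=np.radians(-34); u=np.array([np.cos(a),np.sin(a)]);v=np.array([-u[1],u[0]])
def cr(p): return np.round((p-[270,150])*[400/115,400/110]+[400,0])
for l in(.026,-.026):
  print(l,[cr(proj("side",np.r_[C+u*r+v*l,.098])).ravel() for r in(.026,.060)])
E
```

```text
0.026 [array([545., 181.]), array([512., 160.])]
-0.026 [array([593., 146.]), array([561., 126.])]
```

The model agrees with the picture: the wall tops fall within about 1 px of (515,160) and (565,128) in the side crop. I'll descend into the bay.

```bash

python3 -m jog '[{"dp":[0,0.001,0.015],"angular":[0,0,0],"claw":0},{"dp":[0,0.001,0.03],"angular":[0,0,0],"claw":0},{"dp":[0,0.001,0.038],"angular":[0,0,0],"claw":0},{"dp":[0,0.001,0.044],"angular":[0,0,0],"claw":0},{"dp":[0,0.001,0.048],"angular":[0,0,0],"claw":0}]'; python3 -c "
from h import *
st()"
python3 -m jog '[{"dp":[0,0,0],"angular":[0,0,0],"claw":0},{"dp":[0,0,0],"angular":[0,0,0],"claw":0}]'; python3 -c "
from h import *
st();need(-34,.045,.078)"
```

```text
time_s: 2.7
eef_pos: [0.5112, 0.0217, 0.082]
tcp_rot: [-0.915, -3.005, 0.0]
ft_force: [0.2, 0.4, 0.4]
finger_gap: -0.0004
t 2.7 th -34.7 yt-90 -33.9 r 45.8 z 82.0 Frad -0.0 Ftan 0.5 Fz 0.4
time_s: 2.95
eef_pos: [0.5114, 0.0218, 0.0826]
tcp_rot: [0.915, 3.005, 0.001]
ft_force: [0.7, -0.0, -0.8]
finger_gap: -0.0001
t 2.95 th -34.5 yt-90 -33.9 r 45.9 z 82.6 Frad 0.6 Ftan 0.4 Fz -0.8
t 2.95 dp [0.0009 0.0004 0.0046] ang [0.03 0.03 0.12] F [ 0.7 -0.  -0.8] gap -0.0001
```

```bash
for i in 1; do
python3 -m jog '[{"dp":[0,0,0.002],"angular":[0,0,0],"claw":0},{"dp":[0,0,0.004],"angular":[0,0,0],"claw":0}]'; python3 -c "
from h import *
st()"
python3 -m jog '[{"dp":[0,0,0.001],"angular":[0,0,0],"claw":0},{"dp":[0,0,0.002],"angular":[0,0,0],"claw":0},{"dp":[0,0,0.002],"angular":[0,0,0],"claw":0}]'; python3 -c "
from h import *
st()"; done
```

```text
time_s: 3.2
eef_pos: [0.5112, 0.0217, 0.0784]
tcp_rot: [0.915, 3.005, 0.0]
ft_force: [-0.4, 0.2, -0.7]
finger_gap: -0.0
t 3.2 th -34.7 yt-90 -33.9 r 45.8 z 78.4 Frad -0.4 Ftan -0.1 Fz -0.7
time_s: 3.58
eef_pos: [0.5111, 0.0217, 0.0763]
tcp_rot: [-0.916, -3.005, 0.0]
ft_force: [0.0, -0.4, 1.1]
finger_gap: 0.0002
t 3.58 th -34.8 yt-90 -33.9 r 45.8 z 76.3 Frad 0.3 Ftan -0.3 Fz 1.1
```

```bash

python3 -m jog '[{"dp":[0.0001,0.0024,-0.002],"angular":[0,0,0],"claw":0},{"dp":[0,0.0047,-0.002],"angular":[0,0,0],"claw":0},{"dp":[0,0.007,-0.002],"angular":[0,0,-1],"claw":0},{"dp":[0.0004,0.009,-0.002],"angular":[0,0,-2],"claw":0},{"dp":[0.0008,0.011,-0.002],"angular":[0,0,-4],"claw":0}]'; python3 -c "
from h import *
st()"
```

```text
time_s: 4.2
eef_pos: [0.5164, 0.0312, 0.0782]
tcp_rot: [-0.807, -3.036, 0.001]
ft_force: [1.1, -1.3, 0.6]
finger_gap: -0.0
t 4.2 th -21.2 yt-90 -29.8 r 46.0 z 78.2 Frad 1.5 Ftan -0.8 Fz 0.6
```

```bash

python3 -m jog '[{"dp":[0.0002,0.0016,0],"angular":[0,0,-2],"claw":0},{"dp":[0.0005,0.0031,0],"angular":[0,0,-4],"claw":0},{"dp":[0.0009,0.0047,0],"angular":[0,0,-6],"claw":0},{"dp":[0.0014,0.0063,0],"angular":[0,0,-8],"claw":0},{"dp":[0.002,0.008,0],"angular":[0,0,-10],"claw":0}]'; python3 - <<'E'
from h import *
st()
for n in("side","top"):
    im=get_image(n); cv2.imwrite(f"pics/{n}2.png",im[:,:,::-1])
t=cv2.imread("pics/top2.png")[165:275,255:375]; s=cv2.imread("pics/side2.png")[150:260,270:385]
cv2.imwrite("pics/c2.png",np.hstack([cv2.resize(t,(400,400),interpolation=cv2.INTER_CUBIC),cv2.resize(s,(400,400),interpolation=cv2.INTER_CUBIC)]))
E
```

```text
time_s: 4.82
eef_pos: [0.5188, 0.0392, 0.0783]
tcp_rot: [-0.539, -3.095, 0.0]
ft_force: [0.2, -3.3, 0.0]
finger_gap: -0.0002
t 4.83 th -10.7 yt-90 -19.8 r 46.1 z 78.3 Frad 0.8 Ftan -3.2 Fz 0.0
```

View pics/c2.png

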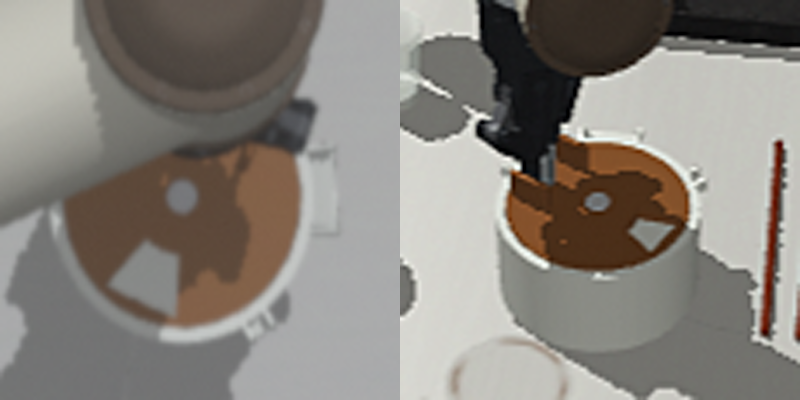

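```bash
cat >> h.py <<'E'
def win(n,im,th0,z=.076,w=45):
    """window edges' angles: brown fraction on polar grid"""
    a=np.arange(th0-w,th0+w,1.); rr=np.arange(.042,.060,.002)
    A,Q=np.meshgrid(np.radians(a),rr); P=np.c_[(C[0]+Q*np.cos(A)).ravel(),(C[1]+Q*np.sin(A)).ravel(),np.full(A.size,z)]
    p=proj(n,P).astype(np.float32).reshape(*A.shape,2)
    v=cv2.remap(cv2.cvtColor(im,cv2.COLOR_RGB2HSV)[:,:,1],p[...,0].copy(),p[...,1].copy(),cv2.INTER_LINEAR)
    f=(v<90).mean(0)>.5; g=a[f]
    if len(g): print(n,'window',g.min(),g.max(),'n',len(g),'mid',(g.min()+g.max())/2)
    else: print('no window')
E
python3 - <<'E'
from h import *
for i in (0,2):
  for n in("side","top"):
    win(n,cv2.imread(f"pics/{n}{i}.png")[:,:,::-1].copy(),146 if i==0 else 158)
E
```

```text
side window 127.0 157.0 n 31 mid 142.0
top window 124.0 166.0 n 43 mid 145.0
side window 138.0 166.0 n 29 mid 152.0
top window 132.0 177.0 n 46 mid 154.5
```

```bash
cat >> h.py <<'E'
def plan(rows,r=.045):
    """rows: (theta,beta) targets; prints dp xy (m) and rz in tool axes of now"""
    s=ctrl.get_state(); M=R.from_rotvec(s['tcp_rot']).as_matrix()
    b0=np.degrees(np.arctan2(M[1,1],M[0,1]))-90
    for th,b in rows:
        t=np.radians(th); p=C+r*np.array([np.cos(t),np.sin(t)])
        d=M.T@np.r_[p-s['eef_pos'][:2],0]; print(th,np.round(d[:2],4),'rz',round(-((b-b0+180)%360-180),1))
E
python3 -c "
from h import *
st();plan([(-7,-20),(-3,-17),(1,-14),(5,-10),(9,-6)])"
```

```text
t 4.92 th -10.5 yt-90 -19.8 r 46.0 z 78.3 Frad 0.3 Ftan -2.1 Fz 0.6
-7 [0.0015 0.0025] rz 0.2
-3 [0.0023 0.0056] rz -2.8
1 [0.0033 0.0085] rz -5.8
5 [0.0046 0.0114] rz -9.8
9 [0.006  0.0142] rz -13.8
```

```bash

python3 -m jog '[{"dp":[0.0012,0.0026,0],"angular":[0,0,0],"claw":0},{"dp":[0.0023,0.0056,0],"angular":[0,0,-3],"claw":0},{"dp":[0.0033,0.0085,0],"angular":[0,0,-6],"claw":0},{"dp":[0.0046,0.0114,0],"angular":[0,0,-10],"claw":0},{"dp":[0.006,0.0142,0],"angular":[0,0,-14],"claw":0}]'; python3 -c "
from h import *
st();plan([(13,-2),(17,2),(21,6),(25,10),(29,14)])
win('top',get_image('top'),172)
"
```

```text
time_s: 5.55
eef_pos: [0.5184, 0.0547, 0.0784]
tcp_rot: [0.158, 3.137, -0.0]
ft_force: [1.8, -4.3, -1.6]
finger_gap: 0.0
t 5.55 th 8.8 yt-90 -5.8 r 45.4 z 78.4 Frad 1.2 Ftan -4.6 Fz -1.6
13 [0.0014 0.0031] rz -3.8
17 [0.0025 0.006 ] rz -7.8
21 [0.0038 0.0089] rz -11.8
25 [0.0053 0.0116] rz -15.8
29 [0.007  0.0143] rz -19.8
top window 150.0 194.0 n 45 mid 172.0
```

```bash

python3 -m jog '[{"dp":[0.0014,0.0031,0],"angular":[0,0,-3],"claw":0},{"dp":[0.0025,0.006,0],"angular":[0,0,-7],"claw":0},{"dp":[0.0038,0.0089,0],"angular":[0,0,-11],"claw":0},{"dp":[0.0053,0.0116,0],"angular":[0,0,-15],"claw":0},{"dp":[0.0062,0.013,0],"angular":[0,0,-17],"claw":0}]'; python3 -c "
from h import *
st();
im=get_image('top');win('top',im,190);cv2.imwrite('pics/top3.png',im[:,:,::-1])
"
```

```text
time_s: 6.22
eef_pos: [0.514, 0.0685, 0.0785]
tcp_rot: [-0.305, 3.125, 0.0]
ft_force: [3.5, -2.9, -1.7]
finger_gap: 0.0002
t 6.22 th 27.0 yt-90 11.2 r 45.5 z 78.5 Frad 1.8 Ftan -4.2 Fz -1.7
top window 168.0 211.0 n 44 mid 189.5
```

```bash

python3 -m jog '[{"dp":[0,0,0.001],"angular":[0,0,0],"claw":0},{"dp":[0,0,0.002],"angular":[0,0,0],"claw":0},{"dp":[0,0,0.003],"angular":[0,0,0],"claw":0},{"dp":[0,0,0.0035],"angular":[0,0,0],"claw":0}]'; python3 -c "
from h import *
st()
"
python3 -m jog '[{"dp":[0,0,0.0005],"angular":[0,0,0],"claw":0},{"dp":[0,0,0.001],"angular":[0,0,0],"claw":0}]'; python3 -c "
from h import *
st();plan([(31,15),(34,18),(37,21),(40,24),(43,27)])
"
```

```text
time_s: 6.78
eef_pos: [0.5138, 0.0685, 0.0755]
tcp_rot: [-0.304, 3.125, 0.0]
ft_force: [-0.8, -1.0, 6.8]
finger_gap: -0.0
t 6.78 th 27.2 yt-90 11.1 r 45.3 z 75.5 Frad -1.1 Ftan -0.5 Fz 6.8
time_s: 7.02
eef_pos: [0.514, 0.0686, 0.075]
tcp_rot: [-0.305, 3.125, 0.001]
ft_force: [-0.3, -1.7, 8.4]
finger_gap: 0.0
t 7.03 th 27.2 yt-90 11.1 r 45.6 z 75.0 Frad -1.0 Ftan -1.4 Fz 8.4
31 [0.0015 0.0027] rz -3.9
34 [0.0023 0.0049] rz -6.9
37 [0.0033 0.007 ] rz -9.9
40 [0.0044 0.0091] rz -12.9
43 [0.0056 0.0112] rz -15.9
```

```bash

python3 -m jog '[{"dp":[0,0,0.0005],"angular":[0,0,0],"claw":0},{"dp":[0,0,0.001],"angular":[0,0,0],"claw":0},{"dp":[0,0,0.0015],"angular":[0,0,0],"claw":0}]'; python3 -c "
from h import *
st();plan([(30,13),(33,16),(36,19),(39,22),(42,25)])
"
```

```text
time_s: 7.4
eef_pos: [0.5143, 0.0688, 0.074]
tcp_rot: [-0.305, 3.124, 0.001]
ft_force: [-1.2, -0.8, 10.4]
finger_gap: 0.0003
t 7.4 th 27.2 yt-90 11.2 r 45.9 z 74.0 Frad -1.4 Ftan -0.2 Fz 10.4
30 [0.0015 0.0019] rz -1.8
33 [0.0023 0.0041] rz -4.8
36 [0.0032 0.0062] rz -7.8
39 [0.0043 0.0083] rz -10.8
42 [0.0054 0.0104] rz -13.8
```

```bash

python3 -m jog '[{"dp":[0.001,0.002,0.0003],"angular":[0,0,-2],"claw":0},{"dp":[0.002,0.0041,0.0003],"angular":[0,0,-5],"claw":0},{"dp":[0.003,0.0062,0.0003],"angular":[0,0,-8],"claw":0},{"dp":[0.0041,0.0083,0.0003],"angular":[0,0,-11],"claw":0},{"dp":[0.0052,0.0104,0.0003],"angular":[0,0,-14],"claw":0}]'; python3 -c "
from h import *
st();plan([(45,28),(48,31),(51,34),(54,37),(57,40)])
win('top',get_image('top'),205)
"
```

```text
time_s: 8.02
eef_pos: [0.508, 0.0783, 0.0741]
tcp_rot: [-0.686, 3.061, 0.001]
ft_force: [0.4, -1.5, 11.1]
finger_gap: -0.0002
t 8.03 th 41.5 yt-90 25.3 r 46.0 z 74.1 Frad -0.7 Ftan -1.3 Fz 11.1
45 [0.0019 0.0023] rz -2.7
48 [0.0027 0.0045] rz -5.7
51 [0.0037 0.0067] rz -8.7
54 [0.0048 0.0088] rz -11.7
57 [0.0059 0.0108] rz -14.7
top window 185.0 228.0 n 44 mid 206.5
```

```bash

python3 -m jog '[{"dp":[0.001,0.0022,0.0003],"angular":[0,0,-3],"claw":0},{"dp":[0.002,0.0044,0.0003],"angular":[0,0,-6],"claw":0},{"dp":[0.003,0.0066,0.0003],"angular":[0,0,-9],"claw":0},{"dp":[0.0041,0.0087,0.0003],"angular":[0,0,-12],"claw":0},{"dp":[0.0052,0.0107,0.0003],"angular":[0,0,-15],"claw":0}]'; python3 -c "
from h import *
st();plan([(60,43),(63,46),(66,49),(69,52),(72,55)])
win('top',get_image('top'),220)
"
```

```text
time_s: 8.7
eef_pos: [0.4991, 0.0862, 0.0739]
tcp_rot: [-1.08, 2.944, 0.0]
ft_force: [0.5, 0.9, 10.7]
finger_gap: 0.0001
t 8.7 th 56.3 yt-90 40.3 r 46.2 z 73.9 Frad 1.0 Ftan 0.0 Fz 10.7
60 [0.0021 0.0024] rz -2.7
63 [0.0029 0.0046] rz -5.7
66 [0.0039 0.0068] rz -8.7
69 [0.005  0.0089] rz -11.7
72 [0.0061 0.0109] rz -14.7
top window 200.0 243.0 n 44 mid 221.5
```

```bash

python3 -m jog '[{"dp":[0.0011,0.0022,0.0001],"angular":[0,0,-3],"claw":0},{"dp":[0.0021,0.0044,0.0001],"angular":[0,0,-6],"claw":0},{"dp":[0.0032,0.0066,0.0001],"angular":[0,0,-9],"claw":0},{"dp":[0.0043,0.0087,0.0001],"angular":[0,0,-12],"claw":0},{"dp":[0.0055,0.0108,0.0001],"angular":[0,0,-15],"claw":0}]'; python3 -c "
from h import *
st();
win('top',get_image('top'),235)
"
python3 -m jog '[{"dp":[0,0,-0.0015],"angular":[0,0,0],"claw":0},{"dp":[0,0,-0.003],"angular":[0,0,0],"claw":0},{"dp":[0,0,-0.005],"angular":[0,0,0],"claw":0}]'; python3 -c "
from h import *
st();plan([(75,58),(78,61),(81,64),(84,67),(87,70)])
im=get_image('top');win('top',im,236);cv2.imwrite('pics/top4.png',im[:,:,::-1])
im=get_image('side');win('side',im,236);cv2.imwrite('pics/side4.png',im[:,:,::-1])
t=cv2.imread('pics/top4.png')[165:275,255:375]; s=cv2.imread('pics/side4.png')[150:260,270:385]
cv2.imwrite('pics/c4.png',np.hstack([cv2.resize(t,(400,400),interpolation=cv2.INTER_CUBIC),cv2.resize(s,(400,400),interpolation=cv2.INTER_CUBIC)]))
"
```

```text
time_s: 9.38
eef_pos: [0.4885, 0.0916, 0.074]
tcp_rot: [-1.454, 2.776, -0.001]
ft_force: [1.7, 1.2, 10.9]
finger_gap: 0.0002
t 9.38 th 71.0 yt-90 55.3 r 46.3 z 74.0 Frad 1.7 Ftan -1.2 Fz 10.9
top window 215.0 257.0 n 43 mid 236.0
time_s: 9.8
eef_pos: [0.4861, 0.0902, 0.0767]
tcp_rot: [-1.452, 2.784, 0.001]
ft_force: [3.3, 0.4, -1.0]
finger_gap: 0.0002
t 9.8 th 73.5 yt-90 55.1 r 44.2 z 76.7 Frad 1.3 Ftan -3.0 Fz -1.0
75 [-0.0003  0.0014] rz -2.9
78 [0.0005 0.0036] rz -5.9
81 [0.0015 0.0057] rz -8.9
84 [0.0026 0.0078] rz -11.9
87 [0.0038 0.0099] rz -14.9
top window 217.0 258.0 n 42 mid 237.5
side window 221.0 280.0 n 57 mid 250.5
```

View pics/c4.png

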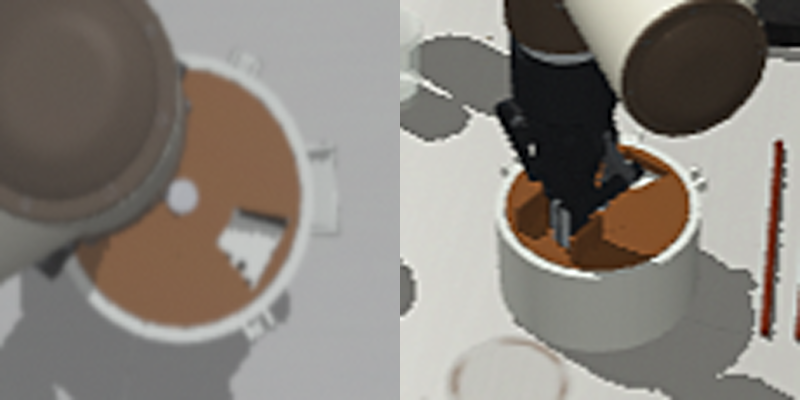

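```bash

python3 -m jog '[{"dp":[0,0,-0.005],"angular":[0,0,0],"claw":0},{"dp":[0,0,-0.01],"angular":[0,0,0],"claw":0},{"dp":[0.0003,0.002,-0.01],"angular":[0,0,-3],"claw":0},{"dp":[0.001,0.004,-0.01],"angular":[0,0,-6],"claw":0},{"dp":[0.0017,0.0058,-0.01],"angular":[0,0,-9],"claw":0}]'; python3 -c "
from h import *
st();plan([(84,67),(87,70),(90,73),(93,76),(96,79)])
win('top',get_image('top'),245)
"
```

```text
time_s: 10.52
eef_pos: [0.4808, 0.0914, 0.0872]
tcp_rot: [-1.669, 2.659, -0.002]
ft_force: [5.0, -3.5, -1.1]
finger_gap: -0.0003
t 10.53 th 80.5 yt-90 64.2 r 44.2 z 87.2 Frad -2.6 Ftan -5.5 Fz -1.1
84 [0.0001 0.0028] rz -2.8
87 [0.0009 0.005 ] rz -5.8
90 [0.0019 0.0072] rz -8.8
93 [0.003  0.0093] rz -11.8
96 [0.0042 0.0113] rz -14.8
top window 221.0 262.0 n 42 mid 241.5
```

```bash

python3 -m jog '[{"dp":[0.0002,0.0025,0],"angular":[0,0,-2],"claw":0},{"dp":[0.0009,0.0046,0],"angular":[0,0,-5],"claw":0},{"dp":[0.0018,0.0068,0],"angular":[0,0,-8],"claw":0},{"dp":[0.0028,0.009,0],"angular":[0,0,-11],"claw":0},{"dp":[0.004,0.011,0],"angular":[0,0,-14],"claw":0}]'; python3 -c "
from h import *
st();plan([(97,80),(99,81),(101,83),(103,85),(105,87)])
win('top',get_image('top'),258)
"
```

```text
time_s: 11.2
eef_pos: [0.4697, 0.0926, 0.0873]
tcp_rot: [-1.98, 2.435, -0.003]
ft_force: [6.2, -2.7, -2.1]
finger_gap: 0.0007
t 11.2 th 94.8 yt-90 78.2 r 45.0 z 87.3 Frad -3.2 Ftan -6.0 Fz -2.1
97 [0.0005 0.0016] rz -1.8
99 [0.001  0.0031] rz -2.8
101 [0.0016 0.0046] rz -4.8
103 [0.0023 0.006 ] rz -6.8
105 [0.0029 0.0074] rz -8.8
top window 235.0 277.0 n 43 mid 256.0
```

```bash

python3 -m jog '[{"dp":[0.0005,0.0016,0],"angular":[0,0,-2],"claw":0},{"dp":[0.001,0.0031,0],"angular":[0,0,-3.5],"claw":0},{"dp":[0.0016,0.0046,0],"angular":[0,0,-5.5],"claw":0},{"dp":[0.0023,0.006,0],"angular":[0,0,-7.5],"claw":0},{"dp":[0.0029,0.0074,0],"angular":[0,0,-9.5],"claw":0}]'; python3 -c "
from h import *
st();plan([(106.5,89),(108,91),(109.5,92),(111,93.5),(112.5,95)])
win('top',get_image('top'),266)
"
```

```text
time_s: 11.88
eef_pos: [0.46, 0.0913, 0.0866]
tcp_rot: [2.177, -2.265, -0.0]
ft_force: [1.5, -1.1, 0.3]
finger_gap: 0.0
t 11.88 th 107.2 yt-90 87.7 r 45.5 z 86.6 Frad -1.5 Ftan -1.1 Fz 0.3
106.5 [ 0.0003 -0.0007] rz -1.3
108 [0.0007 0.0004] rz -3.3
109.5 [0.0011 0.0015] rz -4.3
111 [0.0016 0.0026] rz -5.8
112.5 [0.0021 0.0037] rz -7.3
top window 256.0 297.0 n 42 mid 276.5
```

```bash
python3 -c "
from h import *
im=get_image('top');win('top',im,270,.084);cv2.imwrite('pics/top5.png',im[:,:,::-1])
im=get_image('side');cv2.imwrite('pics/side5.png',im[:,:,::-1])
t=cv2.imread('pics/top5.png')[165:275,255:375]; s=cv2.imread('pics/side5.png')[150:260,270:385]
cv2.imwrite('pics/c5.png',np.hstack([cv2.resize(t,(400,400),interpolation=cv2.INTER_CUBIC),cv2.resize(s,(400,400),interpolation=cv2.INTER_CUBIC)]))
st()"
```

```text
top window 255.0 297.0 n 43 mid 276.0
t 12.03 th 107.2 yt-90 87.6 r 45.6 z 86.5 Frad -1.2 Ftan -0.1 Fz 0.9
```

View pics/c5.png

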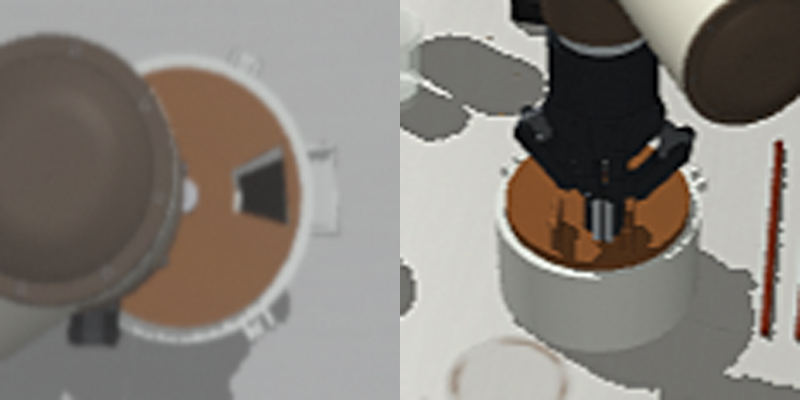

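```bash

python3 -m jog '[{"dp":[0,-0.003,-0.001],"angular":[0,0,0],"claw":0},{"dp":[0,-0.005,-0.003],"angular":[0,0,0],"claw":0},{"dp":[0,-0.006,-0.02],"angular":[0,0,0],"claw":0},{"dp":[0,-0.006,-0.045],"angular":[0,0,0],"claw":0},{"dp":[0,-0.006,-0.08],"angular":[0,0,0],"claw":0}]'
python3 -m jog '[{"dp":[0.0,0.04,-0.04],"angular":[0,0,0],"claw":0},{"dp":[0,0.09,-0.06],"angular":[0,0,0],"claw":0},{"dp":[0,0.13,-0.08],"angular":[0,0,0],"claw":0},{"dp":[0,0.13,-0.08],"angular":[0,0,0],"claw":0}]'
python3 -c "
from h import *
im=get_image('top');win('top',im,270,.084);cv2.imwrite('pics/top6.png',im[:,:,::-1])
im=get_image('side');cv2.imwrite('pics/side6.png',im[:,:,::-1])
t=cv2.imread('pics/top6.png')[165:275,255:375]; s=cv2.imread('pics/side6.png')[150:260,270:385]
cv2.imwrite('pics/c6.png',np.hstack([cv2.resize(t,(400,400),interpolation=cv2.INTER_CUBIC),cv2.resize(s,(400,400),interpolation=cv2.INTER_CUBIC)]))
st()"
```

```text
time_s: 12.65
eef_pos: [0.4657, 0.0908, 0.1666]
tcp_rot: [2.172, -2.266, -0.002]
ft_force: [0.1, 0.7, -0.7]
finger_gap: -0.0
time_s: 13.15
eef_pos: [0.3353, 0.0966, 0.2484]
tcp_rot: [-2.174, 2.261, 0.0]
ft_force: [0.4, -0.1, -0.5]
finger_gap: -0.0
top window 255.0 297.0 n 43 mid 276.0
t 13.25 th 160.3 yt-90 87.7 r 145.5 z 246.9 Frad 0.1 Ftan 0.4 Fz 0.2
```

View pics/c6.png

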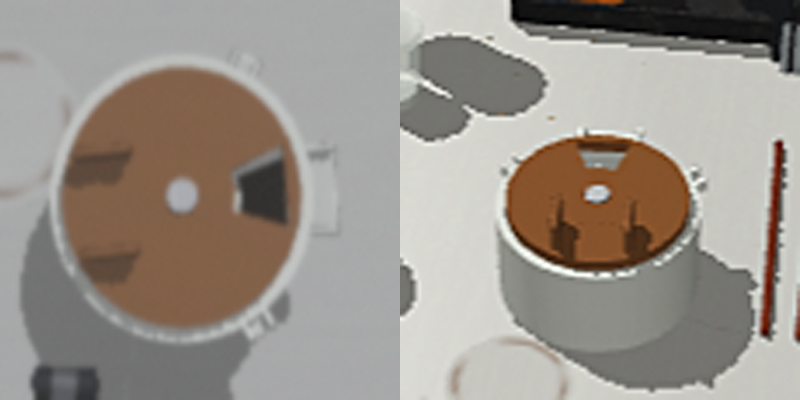

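View pics/top6.png

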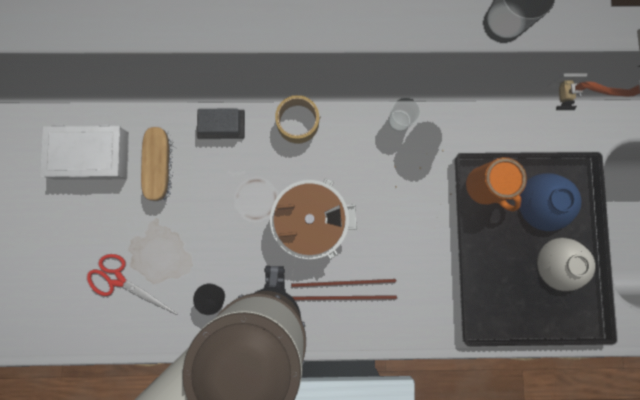

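```bash
python3 - <<'E'
from h import *
# knob and cap centre triangulation by height: compare in both views before/after
for i in(0,6):
  for n,box,kb in(("top",(265,175,350,260),(300,208,320,229)),("side",(290,175,360,250),(318,198,334,213))):
    im=cv2.imread(f"pics/{n}{i}.png")[:,:,::-1].copy()
    m=brown(im,box); c=max(cv2.findContours(m,cv2.RETR_EXTERNAL,cv2.CHAIN_APPROX_NONE)[0],key=len).reshape(-1,2)
    (cx,cy),ax,an=cv2.fitEllipse(c)
    h=cv2.cvtColor(im,cv2.COLOR_RGB2HSV); x0,y0,x1,y1=kb
    k=np.argwhere((h[y0:y1,x0:x1,1]<60))[:,::-1].mean(0)+[x0,y0]
    print(i,n,'cap bbox',c.min(0),c.max(0),'ell',np.round([cx,cy,*ax],1),'knob',np.round(k,1))
for z in(.076,.084): print(z,proj("side",[*C,z]),proj("top",[*C,z]))
t=cv2.imread("pics/top6.png")[185:255,300:370]; cv2.imwrite("pics/w6.png",cv2.resize(t,(700,560),interpolation=cv2.INTER_CUBIC))
E
```

```text
0 top cap bbox [275 185] [343 253] ell [309.7 217.9  66.   68.8] knob [309.3 218.6]
0 side cap bbox [301 185] [352 223] ell [326.  205.7  35.6  51.7] knob [326.3 205. ]
6 top cap bbox [274 185] [343 253] ell [309.1 218.9  68.6  68.9] knob [309.2 218.5]
6 side cap bbox [301 187] [352 223] ell [326.4 205.2  36.4  52.4] knob [326.2 203. ]
0.076 [[326.09589857 205.80417465]] [[309.8375403  218.56257265]]
0.084 [[326.06511753 203.45462674]] [[309.8246364  218.30914235]]
```

View pics/w6.png

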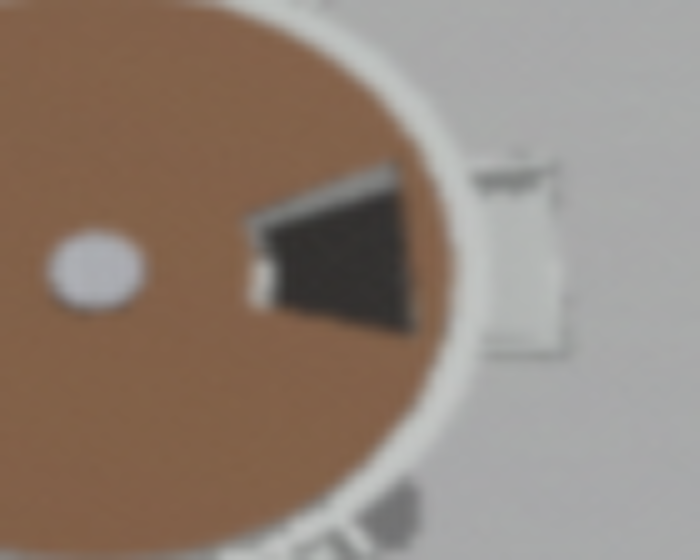

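The knob rose 2.0 px in the side view, about 7–8 mm, so the cap has sprung up and is caught. It seems to rest about 2–3° past the lip, at the edge of its play. There is plenty of time, so I'll nudge it back gently against the other wall, staying clear of the floor.

```bash

python3 -c "
from h import *
need(95,.045,.14)"
```

```text
t 13.25 dp [-0.0012 -0.133   0.107 ] ang [-0.05  0.06 -7.35] F [-0.2 -0.3  0.2] gap 0.0
```

```bash

python3 -m jog '[{"dp":[0,-0.05,0.03],"angular":[0,0,-3],"claw":0},{"dp":[-0.001,-0.09,0.06],"angular":[0,0,-5],"claw":0},{"dp":[-0.001,-0.12,0.09],"angular":[0,0,-7],"claw":0},{"dp":[-0.0012,-0.133,0.107],"angular":[0,0,-7],"claw":0},{"dp":[-0.0012,-0.133,0.107],"angular":[0,0,-7],"claw":0}]' >/dev/null
python3 -c "
from h import *
need(95,.045,.091)"
```

```text
t 13.88 dp [-0.0016 -0.0004  0.0457] ang [ 0.35 -0.16 -0.52] F [-0.3 -0.4 -0.5] gap 0.0002
```

```bash

python3 -m jog '[{"dp":[-0.0008,0,0.015],"angular":[0,0,0],"claw":0},{"dp":[-0.001,0,0.03],"angular":[0,0,0],"claw":0},{"dp":[-0.001,0,0.04],"angular":[0,0,0],"claw":0},{"dp":[-0.001,0,0.0457],"angular":[0,0,0],"claw":0},{"dp":[-0.001,0,0.0457],"angular":[0,0,0],"claw":0}]' >/dev/null
python3 -c "
from h import *
st()"
python3 -m jog '[{"dp":[0,-0.002,0],"angular":[0,0,0],"claw":0},{"dp":[0,-0.004,0],"angular":[0,0,0],"claw":0},{"dp":[0,-0.006,0],"angular":[0,0,0],"claw":0},{"dp":[0,-0.008,0],"angular":[0,0,0],"claw":0},{"dp":[0,-0.008,0],"angular":[0,0,0],"claw":0}]' >/dev/null
python3 -c "
from h import *
st()
win('top',get_image('top'),272,.084)"
```

```text
t 14.5 th 95.2 yt-90 -265.4 r 45.6 z 93.9 Frad 0.5 Ftan 0.2 Fz 0.3
t 15.12 th 84.9 yt-90 -265.4 r 46.3 z 93.9 Frad 0.3 Ftan 0.0 Fz -0.4
top window 255.0 296.0 n 42 mid 275.5
```

```bash

python3 -m jog '[{"dp":[0,-0.001,0],"angular":[0,0,0],"claw":0},{"dp":[0,-0.002,0],"angular":[0,0,0],"claw":0},{"dp":[0,-0.002,0],"angular":[0,0,0],"claw":0}]' >/dev/null
python3 -c "
from h import *
st()
win('top',get_image('top'),272,.084)"
python3 -m jog '[{"dp":[0,-0.001,0],"angular":[0,0,0],"claw":0},{"dp":[0,-0.0015,0],"angular":[0,0,0],"claw":0},{"dp":[0,-0.0015,0],"angular":[0,0,0],"claw":0}]' >/dev/null
python3 -c "
from h import *
st()
win('top',get_image('top'),272,.084)"
```

```text
t 15.55 th 83.0 yt-90 -265.4 r 46.4 z 93.8 Frad -0.4 Ftan 1.0 Fz 0.6
top window 254.0 296.0 n 43 mid 275.0
t 15.97 th 81.1 yt-90 -265.4 r 46.8 z 93.8 Frad -1.0 Ftan 0.7 Fz -0.5
top window 250.0 293.0 n 44 mid 271.5
```

```bash

python3 -m jog '[{"dp":[0,0.003,0],"angular":[0,0,0],"claw":0},{"dp":[0,0.008,0],"angular":[0,0,0],"claw":0},{"dp":[0,0.008,-0.02],"angular":[0,0,0],"claw":0},{"dp":[0,0.008,-0.05],"angular":[0,0,0],"claw":0},{"dp":[0,0.008,-0.08],"angular":[0,0,0],"claw":0}]' >/dev/null
python3 -m jog '[{"dp":[0.0,0.04,-0.04],"angular":[0,0,0],"claw":0},{"dp":[0,0.09,-0.06],"angular":[0,0,0],"claw":0},{"dp":[0,0.12,-0.08],"angular":[0,0,0],"claw":0},{"dp":[0,0.12,-0.08],"angular":[0,0,0],"claw":0},{"dp":[0,0.12,-0.08],"angular":[0,0,0],"claw":0}]'
python3 -c "
from h import *
im=get_image('top');win('top',im,270,.084);cv2.imwrite('pics/top7.png',im[:,:,::-1])
im=get_image('side');cv2.imwrite('pics/side7.png',im[:,:,::-1])
h=cv2.cvtColor(im,cv2.COLOR_RGB2HSV)
print('knob',np.argwhere((h[198:213,318:334,1]<60))[:,::-1].mean(0)+[318,198])
t=cv2.imread('pics/top7.png')[165:275,255:375]; s=cv2.imread('pics/side7.png')[150:260,270:385]
cv2.imwrite('pics/c7.png',np.hstack([cv2.resize(t,(400,400),interpolation=cv2.INTER_CUBIC),cv2.resize(s,(400,400),interpolation=cv2.INTER_CUBIC)]))
a=cv2.imread('pics/top0.png');b=cv2.imread('pics/top7.png')
for nm,(x,y) in dict(cup=(209,299),tape=(297,118),glass=(400,120)).items():
    print(nm,cv2.absdiff(a,b)[y-25:y+25,x-25:x+25].max(), cv2.absdiff(a,b)[y-25:y+25,x-25:x+25].mean())
st()"
```

```text
time_s: 17.27
eef_pos: [0.3534, 0.084, 0.2538]
tcp_rot: [-2.309, 2.129, -0.0]
ft_force: [-0.3, 0.2, 0.6]
finger_gap: 0.0
top window 250.0 293.0 n 44 mid 271.5
knob [326.25       203.03571429]
cup 98 18.484533333333335
tape 19 4.1084
glass 8 4.594266666666667
t 17.38 th 163.2 yt-90 -265.4 r 125.2 z 253.2 Frad 0.5 Ftan 0.5 Fz -0.5
```

View pics/c7.png

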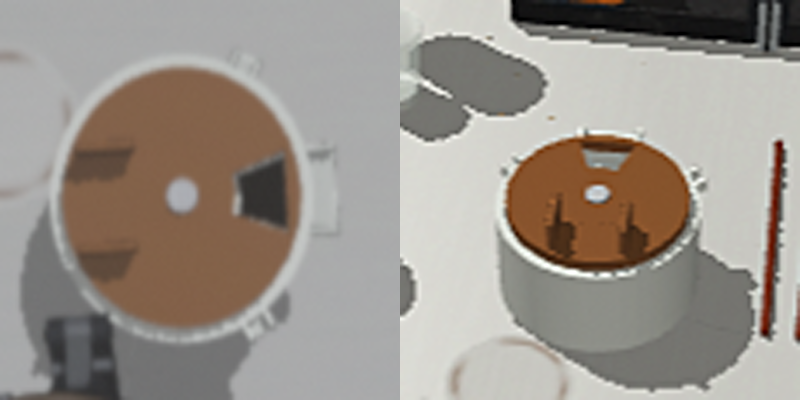

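In this picture the cap is up (knob at (326,203) in the side view) and its window is centred on the dark pour hole. The robot is clear of everything.

```bash
python3 -c "
import cv2
from h import *
b=cv2.imread('pics/top7.png');m=(b.max(2)<45).astype(np.uint8)[275:325,185:235]
print(np.argwhere(m)[:,::-1].mean(0)+[185,275]);a=cv2.imread('pics/top0.png');m=(a.max(2)<45).astype(np.uint8)[275:325,185:235]
print(np.argwhere(m)[:,::-1].mean(0)+[185,275])
from station import workorder; print(workorder.hand_in())"
```

```text
[212.26315789 296.68421053]
[nan nan]
the job is handed in; nothing more can be done
None<string>:6: RuntimeWarning: Mean of empty slice.
  ret = um.true_divide(
```

The cap's window now stands over the big pour hole, and the cap has sprung up and caught in its stop there. I handed the job in at about 17 s of the 51 s allowed.

- **Moves:** I put the shut fingers in the thumb bay and turned the cap anticlockwise about 126°. I held it down with about 11 N past the right sift stop, let go of the floor, and pushed the wall alone until the cap clicked up by itself at the broad lip. It came to rest about 3–4° past the lip, so I nudged it back with about 1 N against the other wall.
- **Cap, last check:** The window measured 271.5° and the lip about 272°. The knob sat 2.0 px higher in the side view than at the start, about 7–8 mm, so the cap is up. The arm was clear, with only noise on the force reading.
- **Forces:** The highest I read on the cap was about 11 N, against the 40 N limit. I only read force at the end of each move.
- **Tape and glass:** The before-and-after top pictures match for both.
- **Black cup, not fully confirmed:** The picture comparison differed around the cup, where the arm or its shadow may lie, and my dark-pixel check of its position gave no result. By eye it stood at the same place, about (209,299), in the top view before the final nudge. The fingers were never low near it.

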